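# Clamp a wound coil in the component test fixture

## Task

Clamp the coil in the test fixture ready for measuring: push the parked clamp strap round with the back of a finger until it stands over the coil against its stop pin, then push the cam lever fully down so that the pad holds the coil on its contacts, and take the hand away. Only push, from outside: do not take the strap or the lever between the fingers, do not shove or lift the coil, and leave the other things on the bench where they are.

Things in the scene. Friction and masses are not known exactly. Their poses are not given: they have to be found in the camera images.
- swing (a joint): turn of the clamp (strap, stud top and cam lever turn together) about the fixture's upright steel stud, rad. 0: strap over the coil, against the steel stop pin (end of travel); grows counter-clockwise seen from above as the strap is parked away, to 2.0. Starts between 1.0 and 1.85. Stiff: needs about 1.2 N sideways at the strap's middle and stays where it is left.
- lever (a joint): cam lever, rad. 0: raised, 70 degrees above level, leaning away from the strap's pad end; grows as it is pushed over and down in the strap's upright plane; 1.22: fully down, level (end of travel). Starts between 0 and 0.25. Stays where it is left; pushing near its end takes about 3 to 5 N. On the way down its cam lowers the strap by 6 mm, and the pad meets the coil.
- strap_mid (a point): centre of the dark steel strap's arm, half-way across and half-way up, 60 mm out from the stud's axis. Strap: 22 mm wide, 12 mm thick, level, reaching 111 mm out from the stud's axis; with the lever raised its underside is 95 mm (94 mm with the lever started at 0.25) above the bench, 17 to 18 mm above the coil's top. x: out along the strap; y: level, towards the side to push on (the strap must travel towards -y to get over the coil); z: up.
- stud_axis (a point): point on the upright axis of the stud, 101 mm above the bench, about which the strap swings.
- cam_pin (a point): centre of the lever's level pivot pin, on the stud's axis 123 mm above the bench. The pin lies across the strap.
- lever_push (a point): point to push on: middle of the cream plastic paddle's upper face, 68 mm from the pin and 4 mm above the lever's mid-line. The lever is 88 mm long from the pin to its end, 8 mm thick, its paddle 21 mm wide over the last 32 mm. x: along the lever from its end to the pin; z: out of the upper face, the face that is pushed (it faces up when the lever is down, and towards the strap's pad end and up when raised).
- pad: black rubber pressure pad, diameter 19 mm, 6 mm high, on a spring plunger under the strap, 85 mm out from the stud's axis. Origin: centre of its lower face, 81 mm above the bench with the lever raised (1 mm lower with the lever started at 0.25). With the strap over the coil and the lever fully down it presses on the coil with 10 to 15 N.
- coil: the coil to clamp: loose drum-core inductor, black ferrite end flanges of diameter 40 mm, copper winding between, 32 mm high, 140 g, standing in the nest ring. Origin: centre of its underside; its top is 77 mm above the bench.
- nest (a point): centre of the nest's floor, 45 mm above the bench, on the fixture. White plastic ring around it: inner diameter 43 mm, outer 52 mm, 6 mm high.
- fixture: fixed beige test-fixture housing, 115 (x) x 220 (y) x 42 mm high, sloped towards -x, sockets at +x. Origin: centre of its underside. In its frame the stud is at x 15, y 60 mm, the nest at x 15, y -25 mm; the stop pin (diameter 8 mm, top 108 mm above the bench) at x 0, y 25 mm. The strap is parked out over the +x side.
- spare_coil: bystander: smaller loose coil, diameter 30 mm, 24 mm high. Origin: centre of its underside.
- tray: bystander: black open parts tray, 90 x 120 x 22 mm high. Origin: centre of its underside.
- screwdriver: bystander: screwdriver 170 mm long lying on the bench. Origin near its middle.
- cal_short: bystander: steel calibration cap, diameter 19 mm, 30 mm high. Origin: centre of its underside.
There are look-alikes about, which are no part of the job. What is shaped like the coil but blue or brown is not meant.

How it is judged:
On the way, in this order (a step that is already met when the one before it is completed fails the run):
1. the strap stands over the coil against its stop pin (within 4 degrees) with the lever still up (value of joint swing below 0.08 rad and value of joint lever below 0.6 rad), for 0.2 s.
2. the cam lever is fully down with the strap over the coil (value of joint swing below 0.08 rad and value of joint lever above 1.15 rad), for 0.2 s.
At the end, for the whole second after the job is handed in: The strap is over the coil within 4 degrees of its stop, the lever is within 4 degrees of fully down, the pad presses on the coil with more than 6 N, and the coil stands at rest, upright and seated in its nest (within 4 mm of the centre) (all of step 2 and contact force between pad and coil above 6 N and horizontal distance between coil and nest below 0.004 m and height (world z) of coil below 0.048 m and angle between coil's own z axis and vertical below 0.06 rad and linear speed of coil below 0.01 m/s); the robot touches nothing.
It fails at once if the coil is shoved or lifted (moved more than 8 mm) (distance of coil from where it was at the start of the episode above 0.008 m).
It fails at once if the lever is pushed down while the strap is not over the coil (value of joint lever above 0.8 rad and value of joint swing above 0.2 rad).
It fails at once if the strap is taken between the fingers (x of the grasp point in the frame of strap_mid between -0.04 and 0.05 m and y of the grasp point in the frame of strap_mid between -0.01 and 0.01 m and z of the grasp point in the frame of strap_mid between -0.012 and 0.009 m).
It fails at once if the lever is taken between the fingers (x of the grasp point in the frame of lever_push between -0.02 and 0.045 m and y of the grasp point in the frame of lever_push between -0.009 and 0.009 m and z of the grasp point in the frame of lever_push between -0.01 and 0.001 m).
It fails at once if another thing on the bench is moved more than 15 mm (distance of any of spare_coil, tray, screwdriver, cal_short from where it was at the start of the episode above 0.015 m).
It also fails if it takes over 51 s, if anything falls off the work surface, if the arm or the gripper's body presses on something with over 40 N, if the wrist force passes 120 N, or if a joint passes its speed limit or range.

## Robot

A 6-joint arm with a two-finger parallel gripper is mounted at the origin on the work surface. World frame = base frame: x ahead of the robot, y to its left, z up, the work surface at z = 0. Lengths are in m, angles in rad, forces in N, time in s.
With the tool pointing down it reaches from about 0.3 to 0.825 m from the base axis. Payload 5.4 kg.
Tool frame: the origin (TCP) lies at the very end of the fingers, on their centre line; the grasp point (between the pads) lies 19 mm behind it (arm.pinch_z is the z of the grasp point in the tool frame, in m); z points along the fingers, y is the line along which they close (so a half turn about z gives the same grasp; the last joint's range is limited). The gripper opens to 92 mm and grips with 3 to 60 N. Pads are 20 mm wide; open, the fingers measure 128 mm over their backs; the gripper's body (75 mm by 189 mm) begins 69 mm behind the grasp point.
Start: joints at [0.913, 0.158, 1.597, -0, 1.386, -0.21], TCP at [0.249, 0.518, 0.215] pointing down, gripper open.
Joint ranges: [-2.91, 2.91], [-0.94, 2.29], [0.18, 2.7], [-1.29, 4.43], [0.17, 2.64], [-3, 3]. Speed limits (rad/s): [2.57, 2.57, 3.14, 3.14, 3.14, 3.14].

## Interface

Orientations are given as a 3x3 rotation matrix whose columns are the frame's x, y, z axes.
In Python, from plant import arm, imaging, nets gives the robot as it stands.
- The arm moves only by the tool carry_out, never from a script. Its argument "deltas" is a list of rows, each a list of 4 numbers: the shift along the tool's x, y, z in cm, then the turn about the tool's z in degrees. In form: [[x, y, z, yaw], ...]. A call has 1 to 20 rows; each row shifts and turns the commanded pose from where the row before left it, along the tool's axes as they then stand; what a row does not reach is not made up. A row lasts 1/8 s, in which the tool goes at most 62.5 mm and 10.7 degrees, less where a joint would pass 70% of its speed; a pose out of reach is approached as far as the arm can. A call is refused whole if a number of a shift passes 6.25 or a number of a turn 10.7, either way. A call with a gripper value outside its range is refused whole. "claw" is the finger opening in cm, from 0 to 9.19, set as the call begins (left out, the last holds). The fingers move at their own pace and stop on an object; "newtons" is the grip in N (left out, the last holds). Time passes only in rows, so rows that do not move let the fingers close. It gives the time, the measured TCP pose, the force, the opening and the grip force at its end, in the units of the state.
- arm.observe(): the state, without advancing time (a new reading comes with each control period).
- imaging.read_camera(name): name is "scene" or "top" or "wrist"; returns the picture (480x640x3 uint8, red, green, blue); there is no depth.
- imaging.camera_info(name): a dict with "K" (3x3 intrinsics, pixels), "R" (3x3) and "t" (3): a world point X has camera coordinates R X + t. Camera axes: x right, y down, z forward; pixel columns grow to the right and rows downward; lengths in m; the calibration is good to about 2 mm. The wrist camera is an equidistant fisheye: a pixel r from the principal point sees the ray r / f radians off the axis. A picture is of the moment at which its call begins: read the wrist's pose just before it. camera_info takes no time and is no camera call; for the wrist camera it gives the pose at the moment of the call.
- arm.close_job(): hands the job in; it is judged then, once.
Trained networks look in the newest picture that a camera, given by its name, has taken for a name from the list of things; names that differ only in an ending like _2 or _b are one class to them, and where a whole thing is asked for, a point or a joint stands for the part that bears it (a point fixed in the world has none). Each returns a list of dicts, best first, with "p" (0 to 1); they miss things now and then, are a little off and sometimes report something else, mostly with a low value. They report only what shows in the picture. A call takes as long as a camera call. They do not tell look-alikes from the thing itself.
- nets.boxes_of(camera, target): "point" ([x, y, z] in m, in world coordinates, good to about 4 mm: the middle of the surface that is visible of it).
- nets.landmark_of(camera, target): "point" ([x, y, z] in m, in world coordinates, good to about 4 mm: a listed point, or the origin of a listed thing).
The state is a dict: "time": time; "joint_pos": joint angles; "joint_velocities": joint speeds; "joint_torque": joint torques, N m; "eef_pos": TCP position; "ee_rot": TCP orientation; "force": force on the tool from outside, world axes, zero at the start; "torque": the same for the moment, N m; "grip_width": finger opening in m; "grasp_force": force on a finger pad.
Only numpy, scipy, OpenCV 4.12 (cv2) and the standard library are available. Lean on these libraries where they do the work, as an engineer would, in place of code of your own. Each camera call takes 0.05 s, during which the arm holds its last target. There are 200 camera calls.

## Working session

There is one attempt and no reset: what is moved stays moved. The work goes in short steps, Python scripts to look and compute and a tool call to move; the robot and the scene stay as the last step left them, time stands still between calls to the robot, and variables do not carry over. Pictures are saved under pics/ and viewed, at most 10 in all, crops included, and the job is handed in when it is done.

Besides the shell and the picture viewer there is one more tool, called after "Request:" by a JSON object that holds its "name" and its "arguments". carry_out: Moves the arm, as the interface text tells. Its arguments: {"type":"object","properties":{"deltas":{"type":"array","items":{"type":"array","items":{"type":"number"}}},"claw":{"type":"number"},"newtons":{"type":"number"}},"required":["deltas"]}

```bash
mkdir -p pics; cat > h.py <<'E'
import numpy as np, cv2
from plant import arm, imaging, nets
def save(cam,name,crop=None,scale=1):
    im=imaging.read_camera(cam)[:,:,::-1]
    if crop: x0,y0,x1,y1=crop; im=im[y0:y1,x0:x1]
    if scale!=1: im=cv2.resize(im,None,fx=scale,fy=scale,interpolation=cv2.INTER_CUBIC)
    cv2.imwrite('pics/'+name,im)
def proj(cam,X):
    c=imaging.camera_info(cam); p=np.array(c['R'])@np.array(X)+np.array(c['t']); q=np.array(c['K'])@p; return np.round(q[:2]/q[2],0)
E
python3 - <<'E'
from h import *
for cam in ['scene','top']:
    save(cam,cam+'0.png')
    for t in ['stud_axis','cam_pin','lever_push','strap_mid','pad','coil','nest','fixture','spare_coil','tray','screwdriver','cal_short']:
        for d in nets.landmark_of(cam,t)[:3]: print(cam,t,np.round(d['point'],3),round(d['p'],2),proj(cam,d['point']))
a=cv2.imread('pics/scene0.png');b=cv2.imread('pics/top0.png')
print(arm.observe()['time'],arm.pinch_z)
E
```

```text
scene stud_axis [0.511 0.148 0.105] 0.98 [343. 225.]
scene cam_pin [0.508 0.143 0.124] 0.71 [340. 216.]
scene lever_push [0.479 0.136 0.181] 0.81 [324. 182.]
scene strap_mid [0.57  0.16  0.097] 0.86 [374. 241.]
scene pad [0.538 0.07  0.045] 0.61 [321. 282.]
scene pad [0.596 0.172 0.081] 0.55 [390. 253.]
scene coil [ 0.683 -0.    -0.   ] 0.74 [355. 378.]
scene coil [0.65  0.092 0.001] 0.65 [380. 329.]
scene nest [0.533 0.064 0.043] 0.86 [316. 283.]
scene fixture [ 0.516  0.088 -0.001] 0.66 [320. 288.]
scene spare_coil [ 0.581 -0.04   0.   ] 0.66 [290. 352.]
scene spare_coil [ 0.515  0.086 -0.002] 0.62 [319. 288.]
scene spare_coil [0.535 0.064 0.044] 0.57 [317. 283.]
scene tray [ 0.583 -0.046  0.001] 0.69 [288. 355.]
scene tray [ 0.459  0.294 -0.003] 0.6 [374. 220.]
scene tray [0.479 0.13  0.182] 0.56 [321. 184.]
scene screwdriver [ 0.408  0.036 -0.003] 0.67 [259. 272.]
scene screwdriver [ 0.514  0.089 -0.006] 0.44 [320. 288.]
scene cal_short [ 0.515 -0.067  0.003] 0.63 [250. 337.]
top stud_axis [0.506 0.142 0.104] 0.86 [255. 266.]
top stud_axis [ 0.463  0.298 -0.004] 0.56 [181. 291.]
top cam_pin [0.515 0.146 0.124] 0.58 [251. 260.]
top lever_push [0.481 0.138 0.183] 0.82 [253. 277.]
top strap_mid [0.512 0.084 0.001] 0.64 [286. 268.]
top coil [0.648 0.095 0.002] 0.67 [282. 203.]
top coil [0.533 0.066 0.046] 0.59 [295. 256.]
top coil [ 0.684  0.    -0.001] 0.52 [327. 187.]
top nest [0.535 0.061 0.042] 0.86 [298. 255.]
top fixture [ 0.512  0.086 -0.   ] 0.92 [285. 268.]
top spare_coil [ 0.585 -0.042  0.   ] 0.75 [348. 234.]
top tray [ 0.463  0.298 -0.005] 0.83 [181. 291.]
top screwdriver [0.409 0.027 0.   ] 0.59 [314. 319.]
top cal_short [0.533 0.063 0.048] 0.67 [297. 256.]
top cal_short [ 0.516 -0.068 -0.   ] 0.39 [360. 267.]
1.3 -0.0187
```

View pics/scene0.png

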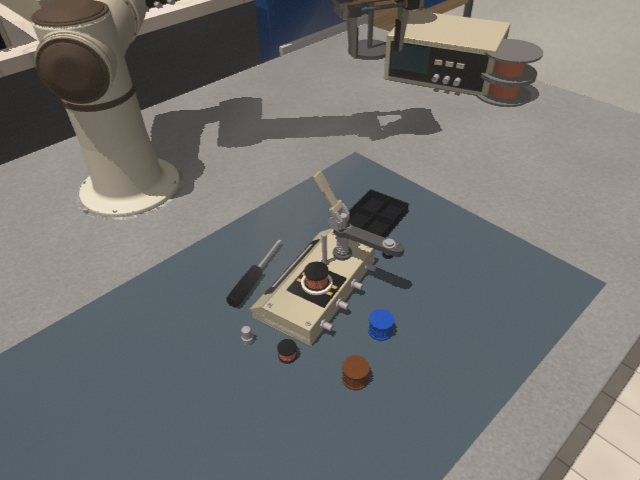

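View pics/top0.png

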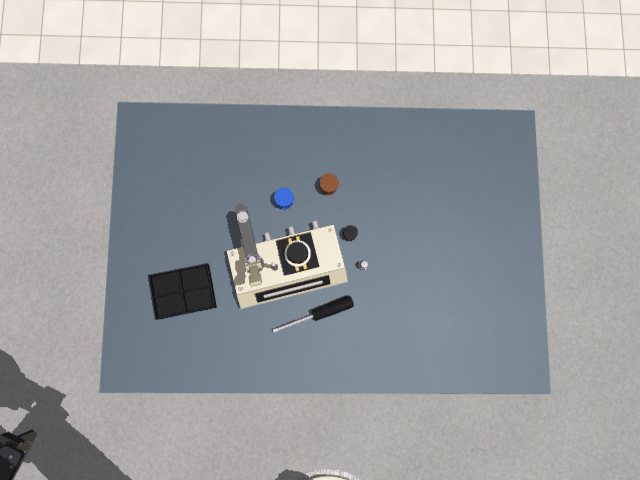

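The coil to clamp is the black-flanged one in the white ring on the fixture, at scene (317,277) and top (297,254). The look-alikes:

| Thing | Scene pixel |
|---|---|
| Blue coil | (381,325) |
| Brown coil | (356,373) |
| Spare coil | (288,350) |
| Large coil at the back | (508,70) |

The strap points out over the sockets, with its end at scene (400,247) and top (242,212). The cream lever paddle is at scene (324,184). One close crop will check this.

```bash
cat >> h.py <<'E'
def togo(target,yaw=None):
    """cm in tool axes, deg of turn, from the present pose to target; yaw = world angle of tool x"""
    s=arm.observe(); R=np.array(s['ee_rot']); d=R.T@(np.array(target)-s['eef_pos'])*100
    y=np.degrees(np.arctan2(R[1,0],R[0,0]))
    print('pos',np.round(s['eef_pos'],4),'yawx',round(y,1),'tool cm',np.round(d,2),'force',np.round(s['force'],1),'t',round(s['time'],2))
E
python3 - <<'E'
from h import *
save('scene','crop1.png',(230,160,430,310),4)
print(np.round(arm.observe()['ee_rot'],3))
# strap direction from several reads
for k in range(3):
  for cam in ['scene','top']:
    imaging.read_camera(cam)
    for t in ['stud_axis','strap_mid','pad','lever_push','nest','cam_pin']:
        for d in nets.landmark_of(cam,t)[:1]: print(cam,t,np.round(d['point'],3),round(d['p'],2))
togo([0.576,0.21,0.2])
E
```

```text
[[-0.901  0.433  0.   ]
 [ 0.433  0.901 -0.   ]
 [-0.    -0.    -1.   ]]
scene stud_axis [0.509 0.146 0.105] 0.6
scene strap_mid [0.572 0.162 0.099] 0.61
scene pad [0.592 0.172 0.082] 0.55
scene lever_push [0.476 0.133 0.18 ] 0.6
scene nest [0.533 0.068 0.043] 0.6
scene cam_pin [0.51  0.144 0.126] 0.91
top stud_axis [0.512 0.142 0.103] 0.97
top strap_mid [0.569 0.157 0.1  ] 0.86
top lever_push [0.48  0.14  0.184] 0.79
top nest [0.532 0.06  0.041] 0.85
top cam_pin [0.512 0.147 0.122] 0.95
scene stud_axis [0.509 0.149 0.103] 0.65
scene strap_mid [0.572 0.16  0.096] 0.72
scene pad [0.593 0.171 0.082] 0.53
scene lever_push [0.476 0.133 0.18 ] 0.72
scene nest [0.537 0.068 0.046] 0.68
scene cam_pin [0.513 0.143 0.125] 0.92
top stud_axis [0.509 0.144 0.101] 0.88
top strap_mid [0.571 0.161 0.099] 0.83
top lever_push [0.477 0.139 0.182] 0.62
top cam_pin [0.573 0.158 0.101] 0.24
scene stud_axis [0.514 0.148 0.104] 0.9
scene strap_mid [0.573 0.158 0.096] 0.57
scene pad [0.595 0.172 0.08 ] 0.47
scene lever_push [0.482 0.133 0.179] 0.75
scene nest [0.534 0.066 0.043] 0.55
scene cam_pin [0.511 0.144 0.122] 0.92
top stud_axis [0.509 0.142 0.103] 0.97
top strap_mid [0.571 0.159 0.099] 0.84
top pad [0.41  0.029 0.001] 0.25
top lever_push [0.481 0.137 0.181] 0.88
top nest [0.531 0.061 0.044] 0.81
top cam_pin [0.513 0.146 0.124] 0.57
pos [0.249  0.5183 0.2146] yawx 154.3 tool cm [-42.83 -13.63   1.46] force [-0.3  1.   1.2] t 3.45
```

View pics/crop1.png

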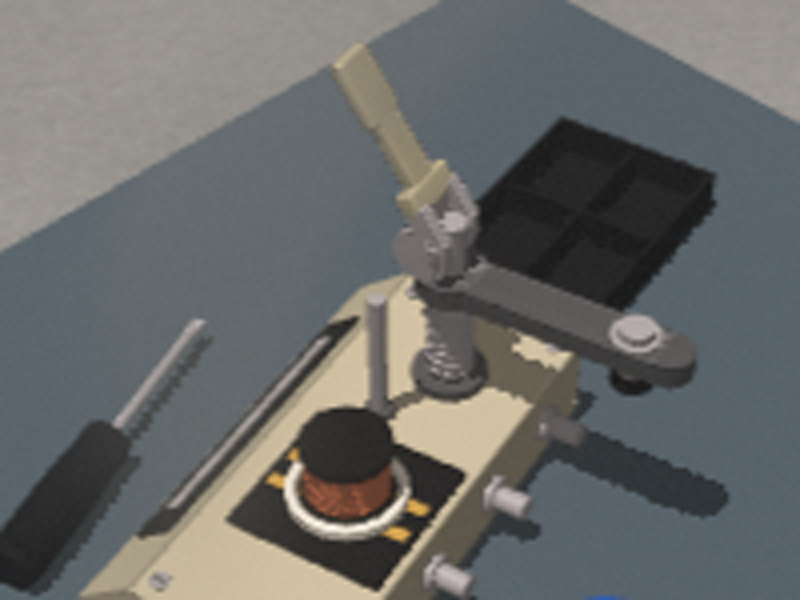

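The crop confirms it: the dark strap is parked over the socket side with its pad at the far end, the cream lever is up, and the copper coil with black flanges sits in the white ring. I'm moving to the strap's outer side with the fingers closed.

Request:
{"name": "carry_out", "arguments": {"deltas": [[-3.55,-1.17,0,0],[-3.55,-1.17,0,0],[-3.55,-1.17,0,0],[-3.55,-1.17,0,0],[-3.55,-1.17,0,0],[-3.55,-1.17,0,0],[-3.55,-1.17,0,0],[-3.55,-1.17,0,0],[-3.55,-1.17,0,0],[-3.55,-1.17,0,0],[-3.55,-1.17,0,0],[-3.55,-1.17,0,0],[0,0,0,-10.2],[0,0,0,-10.2],[0,0,0,-10.2],[0,0,0,-10.2],[0,0,0,0],[0,0,0,0]], "claw": 0, "newtons": 10}}

```text
time: 5.7
eef_pos: [0.5722, 0.2073, 0.2146]
ee_rot: [[-0.966, -0.258, -0.0], [-0.258, 0.966, 0.0], [0.0, 0.0, -1.0]]
force: [-0.0, 0.0, -0.3]
grip_width: 0.0003
grasp_force: 0.0
```

```bash
python3 - <<'E'
from h import *
togo([0.572,0.2075,0.09]); print(arm.observe()['grip_width'])
save('scene','s2.png',(230,110,430,260),4)
imaging.read_camera('wrist')
for t in ['stud_axis','strap_mid','pad','lever_push','cam_pin','nest']:
    for d in nets.landmark_of('wrist',t)[:1]: print(t,np.round(d['point'],3),round(d['p'],2))
E
```

```text
pos [0.5722 0.2073 0.2146] yawx -165.0 tool cm [1.000e-02 2.000e-02 1.246e+01] force [-0.   0.  -0.3] t 5.7
0.0002675764444379158
stud_axis [0.516 0.151 0.101] 0.56
strap_mid [0.571 0.158 0.101] 0.79
lever_push [0.482 0.134 0.182] 0.68
cam_pin [0.519 0.147 0.123] 0.91
```

View pics/s2.png

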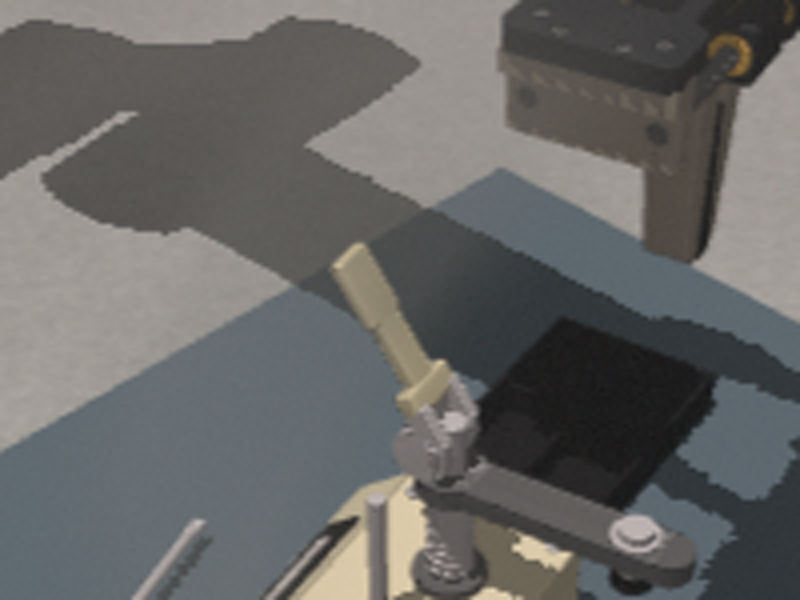

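The view is clear: the closed fingers are at crop (685,220), outside the strap and well away from the lever. Next I go down and start the swing.

Request:
{"name": "carry_out", "arguments": {"deltas": [[0,0,3.1,0],[0,0,3.1,0],[0,0,3.1,0],[0,0,3.1,0],[0,0,0,0],[0,-0.5,0,0],[0,-0.5,0,0],[0,-0.5,0,0],[-0.26,-0.8,0,6],[-0.26,-0.8,0,6],[-0.26,-0.8,0,6],[0,0,0,0]]}}

```text
time: 7.6
eef_pos: [0.5881, 0.1698, 0.0912]
ee_rot: [[-0.999, 0.05, 0.001], [0.05, 0.999, 0.0], [-0.001, 0.0, -1.0]]
force: [0.4, 0.1, -0.5]
grip_width: 0.0007
grasp_force: 0.0
```

```bash
python3 - <<'E'
from h import *
togo([0.572,0.2075,0.09])
for cam in ['scene','top']:
  save(cam,cam+'3.png',(210,110,450,290) if cam=='scene' else None,3.3 if cam=='scene' else 1)
  for t in ['strap_mid','lever_push','cam_pin','coil']:
    for d in nets.landmark_of(cam,t)[:1]: print(cam,t,np.round(d['point'],3),round(d['p'],2))
E
```

```text
pos [0.5881 0.1698 0.0912] yawx 177.2 tool cm [1.8  3.68 0.12] force [ 0.4  0.1 -0.5] t 7.6
scene strap_mid [0.573 0.148 0.099] 0.6
scene lever_push [0.473 0.142 0.183] 0.87
scene cam_pin [0.512 0.146 0.126] 0.6
scene coil [ 0.681 -0.    -0.001] 0.96
top strap_mid [ 0.587 -0.042  0.001] 0.5
top coil [0.536 0.066 0.047] 0.79
```

View pics/scene3.png

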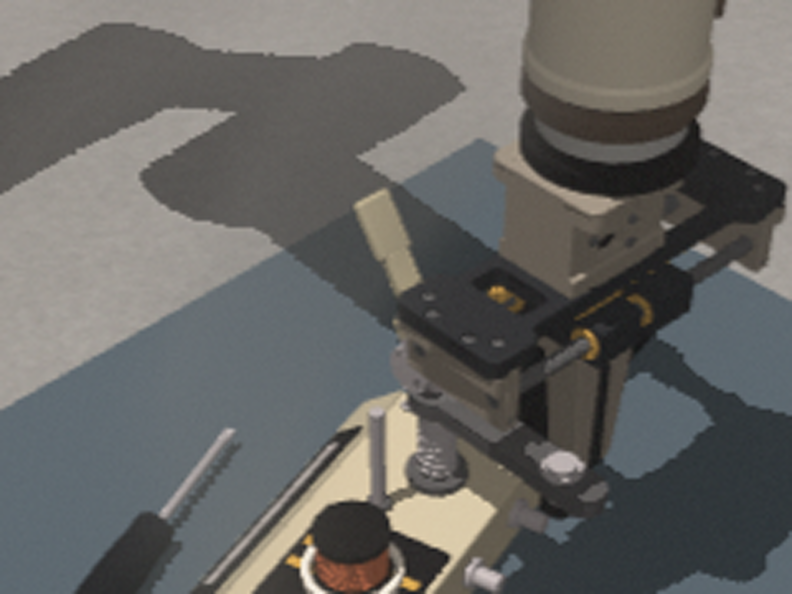

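The strap follows the finger: its end is now at crop (590,485), the lever is still up, and the coil is untouched. I continue the arc.

Request:
{"name": "carry_out", "arguments": {"deltas": [[-0.26,-0.8,0,6],[-0.26,-0.8,0,6],[-0.26,-0.8,0,6],[-0.26,-0.8,0,6],[-0.26,-0.8,0,6],[-0.26,-0.8,0,6],[-0.26,-0.8,0,6],[-0.26,-0.8,0,6],[-0.26,-0.8,0,6],[-0.26,-0.8,0,6],[-0.13,-0.4,0,3],[0,0,0,0]]}}

```text
time: 9.6
eef_pos: [0.568, 0.0887, 0.0907]
ee_rot: [[-0.41, 0.912, 0.0], [0.912, 0.41, -0.0], [-0.0, 0.0, -1.0]]
force: [-0.2, 1.4, -0.1]
grip_width: -0.0001
grasp_force: 0.0
```

```bash
python3 - <<'E'
from h import *
togo([0.511,0.1455,0.09])
for cam in ['scene','top','wrist']:
  imaging.read_camera(cam)
  for t in ['strap_mid','lever_push','cam_pin','coil','nest','stud_axis']:
    for d in nets.landmark_of(cam,t)[:1]: print(cam,t,np.round(d['point'],3),round(d['p'],2))
E
```

```text
pos [0.568  0.0887 0.0907] yawx 114.2 tool cm [ 7.51 -2.88  0.07] force [-0.2  1.4 -0.1] t 9.6
scene strap_mid [0.54  0.09  0.097] 0.73
scene coil [0.537 0.068 0.044] 0.94
scene nest [0.535 0.069 0.044] 0.84
scene stud_axis [ 0.58  -0.044  0.001] 0.26
top strap_mid [0.537 0.092 0.095] 0.55
top lever_push [0.5   0.179 0.182] 0.6
top cam_pin [0.516 0.147 0.123] 0.68
top coil [0.511 0.147 0.121] 0.71
top nest [0.533 0.062 0.044] 0.65
top stud_axis [0.508 0.141 0.104] 0.68
wrist strap_mid [0.538 0.09  0.105] 0.62
wrist lever_push [0.496 0.173 0.185] 0.7
wrist cam_pin [0.518 0.15  0.122] 0.86
wrist coil [0.648 0.088 0.001] 0.93
wrist stud_axis [0.518 0.153 0.1  ] 0.74
```

Request:
{"name": "carry_out", "arguments": {"deltas": [[-0.07,-0.2,0,1.5],[-0.07,-0.2,0,1.5],[-0.07,-0.2,0,1.5],[-0.07,-0.2,0,1.5],[0,0,0,0]]}}

```text
time: 11.28
eef_pos: [0.5616, 0.083, 0.0906]
ee_rot: [[-0.311, 0.95, -0.0], [0.95, 0.311, -0.0], [-0.0, -0.0, -1.0]]
force: [-0.4, -0.3, 0.2]
grip_width: 0.0003
grasp_force: 0.1
```

Request:
{"name": "carry_out", "arguments": {"deltas": [[-0.03,-0.1,0,0.7],[-0.03,-0.1,0,0.7],[0,0,0,0]]}}

```text
time: 11.65
eef_pos: [0.56, 0.0819, 0.0906]
ee_rot: [[-0.288, 0.958, 0.0], [0.958, 0.288, -0.0], [-0.0, -0.0, -1.0]]
force: [0.5, -0.1, -0.8]
grip_width: 0.0008
grasp_force: 0.3
```

Request:
{"name": "carry_out", "arguments": {"deltas": [[-0.03,-0.1,0,0.7],[-0.03,-0.1,0,0.7],[0,0,0,0]]}}

```text
time: 12.02
eef_pos: [0.5582, 0.0808, 0.0906]
ee_rot: [[-0.264, 0.964, 0.0], [0.964, 0.264, -0.0], [-0.0, -0.0, -1.0]]
force: [0.9, 0.1, -0.7]
grip_width: 0.0005
grasp_force: 0.3
```

Request:
{"name": "carry_out", "arguments": {"deltas": [[0,-0.1,0,0.7],[0,-0.1,0,0.7],[0,0,0,0]]}}

```text
time: 12.4
eef_pos: [0.5563, 0.0803, 0.0906]
ee_rot: [[-0.241, 0.971, -0.0], [0.971, 0.241, -0.0], [-0.0, -0.0, -1.0]]
force: [0.1, -0.1, 0.5]
grip_width: 0.0003
grasp_force: 0.4
```

Request:
{"name": "carry_out", "arguments": {"deltas": [[0,-0.1,0,0],[0,-0.1,0,0],[0,0,0,0]]}}

```text
time: 12.78
eef_pos: [0.5557, 0.0801, 0.091]
ee_rot: [[-0.241, 0.971, 0.003], [0.971, 0.241, 0.001], [-0.0, 0.004, -1.0]]
force: [5.8, 0.6, -3.2]
grip_width: 0.0004
grasp_force: 2.9
```

Request:
{"name": "carry_out", "arguments": {"deltas": [[0,-0.15,0,0],[0,0,0,0],[0,0,0,0],[0,0,0,0]]}}

```text
time: 13.28
eef_pos: [0.5554, 0.08, 0.0912]
ee_rot: [[-0.241, 0.971, 0.006], [0.971, 0.241, 0.001], [-0.0, 0.006, -1.0]]
force: [9.8, 3.2, -5.6]
grip_width: 0.0007
grasp_force: 4.7
```

```bash
python3 - <<'E'
from h import *
togo([0.511,0.1455,0.09])
save('scene','s4.png',(230,110,430,260),4)
for cam in ['scene','top','wrist']:
  imaging.read_camera(cam)
  for t in ['strap_mid','lever_push','cam_pin','stud_axis']:
    for d in nets.landmark_of(cam,t)[:1]: print(cam,t,np.round(d['point'],3),round(d['p'],2))
E
```

```text
pos [0.5554 0.08   0.0912] yawx 103.9 tool cm [ 7.43 -2.73  0.1 ] force [ 9.8  3.2 -5.6] t 13.28
scene strap_mid [0.529 0.085 0.1  ] 0.9
scene lever_push [0.529 0.086 0.1  ] 0.65
scene cam_pin [0.408 0.034 0.   ] 0.42
top strap_mid [0.528 0.088 0.098] 0.71
top lever_push [0.506 0.182 0.18 ] 0.46
top cam_pin [0.515 0.144 0.124] 0.79
top stud_axis [0.509 0.142 0.1  ] 0.89
wrist strap_mid [0.53  0.083 0.105] 0.85
wrist lever_push [0.507 0.177 0.184] 0.6
wrist cam_pin [0.514 0.147 0.124] 0.68
wrist stud_axis [0.518 0.153 0.101] 0.92
```

View pics/s4.png

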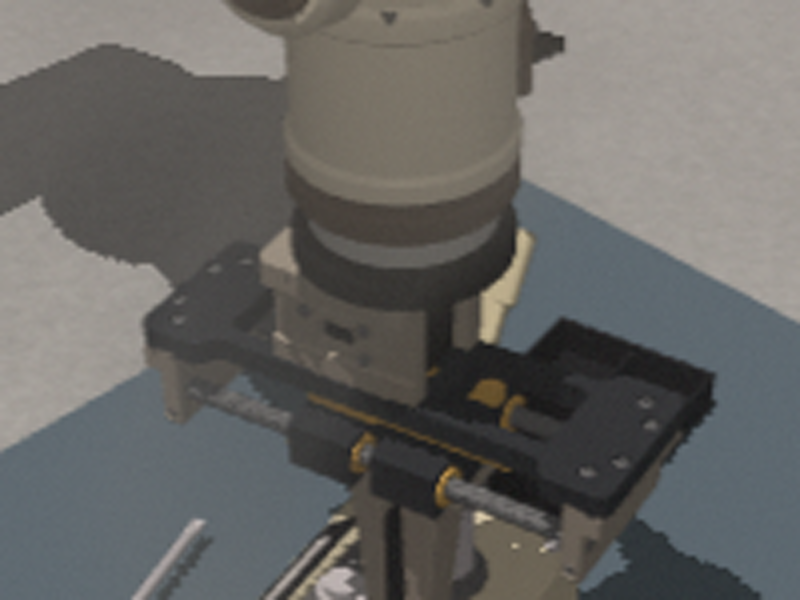

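The force climbs to about 10 N with no further motion, so the strap is on its stop pin. I now back off sideways and lift.

Request:
{"name": "carry_out", "arguments": {"deltas": [[0,1,0,0],[0,2,0,0],[0,0,-4,0],[0,0,-4,0],[0,0,-4,0],[0,0,-4,0],[0,0,0,0]]}}

```text
time: 14.95
eef_pos: [0.5837, 0.0868, 0.2544]
ee_rot: [[-0.241, 0.97, 0.006], [0.97, 0.241, -0.0], [-0.002, 0.005, -1.0]]
force: [-0.1, -0.2, -0.1]
grip_width: 0.0004
grasp_force: 0.0
```

```bash
python3 - <<'E'
from h import *
togo([0.511,0.1455,0.18])
save('top','t5.png',(200,180,360,300),5)
for cam in ['scene','top','wrist']:
  imaging.read_camera(cam)
  for t in ['strap_mid','lever_push','cam_pin','stud_axis','nest','coil','pad']:
    for d in nets.landmark_of(cam,t)[:1]: print(cam,t,np.round(d['point'],3),round(d['p'],2))
E
```

```text
pos [0.5837 0.0868 0.2544] yawx 104.0 tool cm [ 7.46 -5.68  7.4 ] force [-0.1 -0.2 -0.1] t 14.95
scene strap_mid [0.525 0.085 0.098] 0.77
scene lever_push [ 0.514  0.088 -0.002] 0.72
scene cam_pin [0.51  0.143 0.124] 0.63
scene stud_axis [0.511 0.148 0.105] 0.61
scene nest [0.533 0.066 0.043] 0.8
scene coil [ 0.681 -0.001  0.002] 0.94
scene pad [0.536 0.066 0.082] 0.36
top strap_mid [0.527 0.089 0.1  ] 0.59
top lever_push [0.506 0.182 0.184] 0.82
top stud_axis [0.509 0.14  0.102] 0.6
top nest [0.533 0.062 0.043] 0.91
top coil [0.534 0.066 0.046] 0.47
top pad [0.528 0.088 0.102] 0.26
wrist strap_mid [0.527 0.086 0.106] 0.8
wrist lever_push [0.507 0.174 0.184] 0.6
wrist cam_pin [0.516 0.148 0.124] 0.9
wrist stud_axis [0.517 0.153 0.099] 0.97
wrist coil [ 0.649  0.09  -0.   ] 0.96
wrist pad [0.504 0.177 0.185] 0.74
```

View pics/t5.png

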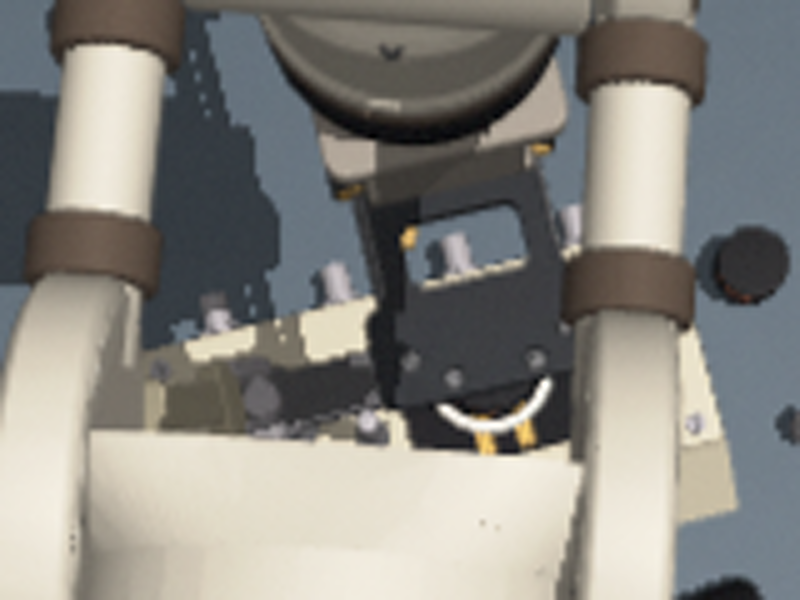

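The strap is over the coil at about −76° (nest direction −75°), with its dark bar running from crop (270,390) toward the nest at (490,410). The lever is still up. I'm moving to the strap side of the lever, then down to paddle height.

Request:
{"name": "carry_out", "arguments": {"deltas": [[1.85,-1.39,0,0],[1.85,-1.39,0,0],[1.85,-1.39,0,0],[1.85,-1.39,0,0],[0,0,2.5,0],[0,0,2.5,0],[0,0,2.4,0],[0,0,0,0]]}}

```text
time: 17.2
eef_pos: [0.5085, 0.1453, 0.1747]
ee_rot: [[-0.241, 0.97, -0.004], [0.97, 0.241, -0.0], [0.001, -0.004, -1.0]]
force: [0.8, -0.2, 0.4]
grip_width: 0.0004
grasp_force: 0.0
```

```bash
python3 - <<'E'
from h import *
togo([0.512,0.1455,0.18])
save('scene','s6.png',(230,110,430,260),4)
E
```

```text
pos [0.5085 0.1453 0.1747] yawx 104.0 tool cm [-0.07  0.34 -0.53] force [ 0.8 -0.2  0.4] t 17.2
```

View pics/s6.png

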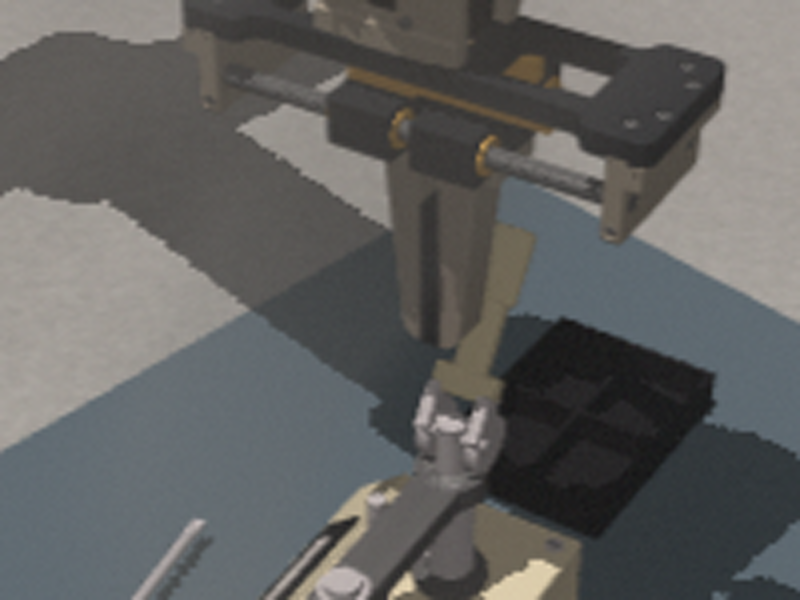

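The stop pin at crop (380,495) touches the strap's side, and the fingers at (440,335) stand on the strap side of the lever. Pushing the lever over now.

Request:
{"name": "carry_out", "arguments": {"deltas": [[0.4,0.3,-0.5,0],[0.9,0,0,0],[0.9,0,0,0],[0.47,0,0.32,0],[0.47,0,0.32,0],[0.41,0,0.41,0],[0.41,0,0.41,0],[0.33,0,0.47,0],[0.33,0,0.47,0],[0.24,0,0.52,0],[0.24,0,0.52,0],[0.15,0,0.55,0],[0.15,0,0.55,0],[0,0,0,0]]}}

```text
time: 19.0
eef_pos: [0.4996, 0.198, 0.1352]
ee_rot: [[-0.241, 0.97, -0.002], [0.97, 0.241, -0.001], [-0.001, -0.002, -1.0]]
force: [0.3, 0.6, 0.2]
grip_width: 0.0004
grasp_force: 0.0
```

Request:
{"name": "carry_out", "arguments": {"deltas": [[0.05,0,0.4,0],[0.05,0,0.3,0],[0,0,0.15,0],[0,0,0,0]]}}

```text
time: 19.5
eef_pos: [0.4997, 0.199, 0.1274]
ee_rot: [[-0.241, 0.971, -0.001], [0.971, 0.241, -0.001], [-0.0, -0.001, -1.0]]
force: [-1.6, -0.8, 2.2]
grip_width: 0.0007
grasp_force: 1.2
```

Request:
{"name": "carry_out", "arguments": {"deltas": [[0,0,0.15,0],[0,0,0.15,0],[0,0,0,0],[0,0,0,0]]}}

```text
time: 20.0
eef_pos: [0.4999, 0.1991, 0.127]
ee_rot: [[-0.241, 0.97, -0.0], [0.97, 0.241, -0.001], [-0.001, -0.0, -1.0]]
force: [-8.4, -2.9, 17.5]
grip_width: 0.0007
grasp_force: 8.7
```

Request:
{"name": "carry_out", "arguments": {"deltas": [[0,0,0.15,0],[0,0,0.15,0],[0,0,0,0],[0,0,0,0]]}}

```text
time: 20.5
eef_pos: [0.5001, 0.1992, 0.1266]
ee_rot: [[-0.242, 0.97, 0.0], [0.97, 0.242, -0.001], [-0.001, -0.0, -1.0]]
force: [-15.4, -5.3, 32.8]
grip_width: 0.0005
grasp_force: 16.3
```

```bash
python3 - <<'E'
from h import *
togo([0.512,0.1455,0.127])
save('scene','s7.png',(230,130,430,280),4)
for cam in ['scene','top','wrist']:
  imaging.read_camera(cam)
  for t in ['strap_mid','lever_push','cam_pin']:
    for d in nets.landmark_of(cam,t)[:1]: print(cam,t,np.round(d['point'],3),round(d['p'],2))
E
```

```text
pos [0.5001 0.1992 0.1266] yawx 104.0 tool cm [-5.5  -0.14 -0.04] force [-15.4  -5.3  32.8] t 20.5
top strap_mid [0.525 0.087 0.095] 0.8
top cam_pin [0.515 0.147 0.124] 0.78
wrist strap_mid [0.528 0.086 0.1  ] 0.98
wrist lever_push [0.497 0.208 0.128] 0.98
wrist cam_pin [0.516 0.146 0.121] 0.94
```

View pics/s7.png

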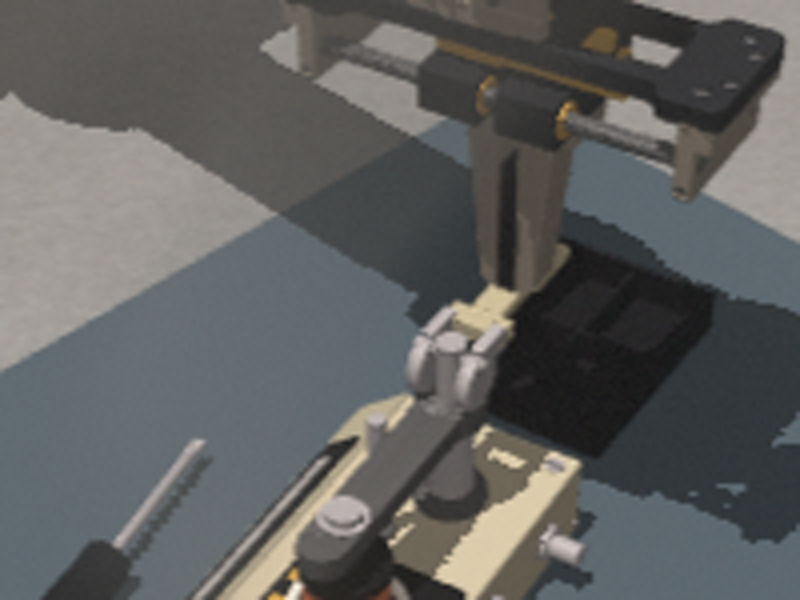

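The lever is level, with the paddle at crop (540,280), and hard on its stop at 33 N with z = 0.127. The pad is down on the coil. I withdraw straight up.

Request:
{"name": "carry_out", "arguments": {"deltas": [[0,0,-0.5,0],[0,0,-0.5,0],[0,0,-2,0],[0,0,-4,0],[0,0,-4,0],[2,0,-2,0],[4,0,0,0],[4,0,0,0],[0,0,0,0],[0,0,0,0]]}}

```text
time: 22.4
eef_pos: [0.4758, 0.2959, 0.251]
ee_rot: [[-0.241, 0.971, -0.001], [0.971, 0.241, -0.001], [-0.001, -0.001, -1.0]]
force: [0.1, 0.1, 0.7]
grip_width: 0.0004
grasp_force: 0.0
```

```bash
python3 - <<'E'
from h import *
togo([0.512,0.1455,0.127])
save('scene','s8.png',(230,150,430,300),4)
for cam in ['scene','top','wrist']:
  imaging.read_camera(cam)
  for t in ['strap_mid','lever_push','cam_pin','coil','pad']:
    for d in nets.landmark_of(cam,t)[:1]: print(cam,t,np.round(d['point'],3),round(d['p'],2))
E
```

```text
pos [0.4758 0.2959 0.251 ] yawx 104.0 tool cm [-15.46  -0.1   12.41] force [0.1 0.1 0.7] t 22.4
scene strap_mid [0.534 0.069 0.044] 0.55
scene lever_push [0.495 0.21  0.127] 0.79
scene cam_pin [0.513 0.142 0.127] 0.89
scene coil [0.65  0.092 0.001] 0.95
top strap_mid [0.525 0.087 0.097] 0.62
top lever_push [0.497 0.212 0.13 ] 0.6
top coil [0.647 0.096 0.001] 0.9
wrist strap_mid [0.528 0.087 0.101] 0.86
wrist cam_pin [0.516 0.147 0.12 ] 0.95
```

View pics/s8.png

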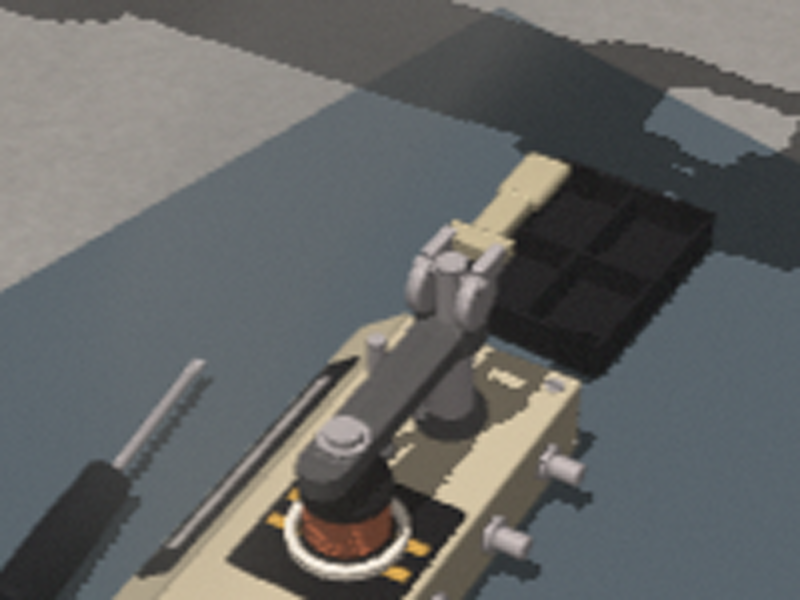

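The picture shows the strap against its pin at (378,348), the lever level with its paddle at (535,180), and the pad on the coil. The coil is upright in the ring at (348,525), and the hand is clear. Handing in.

```bash
python3 -c "
from plant import arm
print(arm.close_job())"
```

```text
the job is handed in; nothing more can be done
None
```

I handed the job in at about 22 s of the 51 s allowed: the strap is against its stop pin over the coil, the lever is fully down, and the hand is clear. The last picture shows the coil upright in its nest, but I couldn't measure the pad force and the hand-in returned no verdict.

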